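Pack banded cards and raise the outer lid for the job ticket

TASK

Collect the two banded card decks from the banding machine's catch tray and set them down (don't drop them) flat, side by side, in the open tote. Then carry the nested pair of lids together by the inner lid's upright grip and lower it onto the tote, the lids' long sides along the tote's, until the inner lid sits fully down on the rim; let go, take the outer lid alone by its collar and lift it straight up, leaving the inner lid seated as it was, so that I can lay the job ticket between the lids. Finish while still holding the outer lid level and still over the tote, at least 5 cm clear above the tip of the inner lid's grip, and don't shove the tote or the stapler, tape reel or squeegee about.

Things in the scene. Friction and masses are not known exactly. Their poses are not given: they have to be found in the camera images.
- tote: open grey tote, loose, 0.6 kg, on the table in the middle or to the robot's left (the lids have the other place). Rim 226 (its x) x 156 (y) mm outside, 75 mm high, mouth and inside 206 x 136, floor 5 thick. Origin: centre of the underside, z up, x along the long side. Two decks side by side along x leave the lids free; stacked decks do not.
- inner_lid: white inner lid, 0.26 kg, lying on the table under the outer lid. Plug 198 (x) x 128 (y) x 14 mm deep fits the tote's mouth with 4 mm play a side; above it a rim 222 x 152, 14 to 24 mm over the origin, rests on the tote's rim (origin then 61 mm above the tote's). Origin: centre of the plug's underside, x along the long side, z up; same after a half turn.
- inner_grip (a point): tip of the inner lid's upright flat grip, on its centre line 78 mm above its origin. The grip is 70 mm long (inner lid's x) and 12 mm thick (y). It stands up through the outer lid's slot; its top 28 mm are free above the outer lid's collar. Lifting it lifts both lids: the outer lid just lies on the inner one.
- outer_lid: grey outer lid, 0.24 kg, 235 (x) x 165 (y) mm: skirt 0 to 9 mm above the origin, loose around the inner lid's rim (2.5 mm play a side), top plate 9 to 13 mm, collar in the middle. Nested, its origin is 15 mm above the inner lid's, its long side along it. Origin: centre of the skirt's lower edge, x along the long side, z up.
- outer_collar (a point): centre of the upper edge of the outer lid's collar, 35 mm above its origin: an upright rectangular collar, 94 mm long (x), 33 mm wide (y) outside, 22 mm high above the top plate, around a slot of 80 x 19 mm through which the inner lid's grip passes. Taken by it, the outer lid comes up alone, free of the grip after 54 mm.
- deck0: banded deck of cards, one rigid block 55 (x) x 88 (y) x 34 (z) mm, about 0.16 kg, lying flat in the catch tray. Origin: centre of the underside, z up.
- deck1: second banded deck, the same as the first.
- bander: banding machine, fixed, on the robot's right. Origin: on the table under the centre of its catch tray, a 4 mm thick sheet 260 (x) x 160 (y) mm with edges 14 mm high at both ends and on +y. A chute rises from y = -86 mm to 105 mm height at y = -165; behind it the machine, 336 wide, y = -162 to -408 mm, 114 mm high, with an arch up to 211 mm.
- stapler: black desk stapler, 150 mm long, 60 mm high, beyond the work; bystander. Origin: centre of the underside.
- reel: spare reel of paper banding tape lying flat, 96 mm across, 32 mm high; bystander. Origin: centre of the underside.
- squeegee: white felt-edged squeegee, 75 x 100 x 11 mm, lying flat; bystander. Origin: centre of the underside.
There are look-alikes about, which are no part of the job. Leave any black or turquoise look-alike of the deck0 alone.

How it is judged:
By the outcome, as a careful person would: the job done as asked, in the order asked, and still so for the second after the job is handed in, while the arm keeps its last pose, push and grip.
It also fails if it takes over 72 s, if anything falls off the work surface, if the arm or the gripper's body presses on something with over 40 N, if the wrist force passes 120 N, or if a joint passes its speed limit or range.

ROBOT

A 6-joint arm with a two-finger parallel gripper is mounted at the origin on the work surface. World frame = base frame: x ahead of the robot, y to its left, z up, the work surface at z = 0. Lengths are in m, angles in rad, forces in N, time in s.
With the tool pointing down it reaches from about 0.35 to 0.85 m from the base axis. Payload 8.1 kg.
Tool frame: the origin (TCP) lies midway between the tips of the shut fingers; the grasp point (between the pads) lies 19 mm behind it; z points along the fingers, y is the direction in which the jaws open and shut (so a half turn about z gives the same grasp; the last joint's range is limited). The gripper opens to 93 mm and grips with 3 to 60 N. Pads are 15 mm wide; open, the fingers measure 128 mm over their backs; the gripper's body (75 mm by 188 mm) begins 65 mm behind the grasp point.
Start: joints at [-0.085, 0.13, 1.488, -0, 1.523, -0.085], TCP at [0.6, 0, 0.219] pointing down, gripper open.
Joint ranges: [-2.96, 2.96], [-0.89, 2.26], [0.02, 2.5], [-1.34, 4.48], [0, 2.73], [-2.66, 2.66]. Speed limits (rad/s): [2.39, 2.39, 2.79, 3.14, 3.14, 3.14].

INTERFACE

Orientations are given as a rotation vector (axis times angle).
In Python, from plant import robot gives the robot as it stands. The module is installed in compiled form; this text tells all that it offers.
- The arm moves only by the shell command python3 -m pendant 'ROWS' [FORCE]. ROWS is JSON, a list of rows, each an object with "translation": the shift along the tool's x, y, z in mm, a list of three; "twist": the turn, a rotation vector about the tool's x, y, z in rad, a list of three; "grip": the opening, from -1 (shut) to 1 (fully open). A call has exactly 10 rows; each row shifts and turns the pose as measured when the row begins, along the tool's axes as they then stand; what a row does not reach is not made up. A row lasts 1/10 s, in which the tool goes at most 50 mm and 8.59 degrees, less where a joint would pass 70% of its speed; a pose out of reach is approached as far as the arm can. A call is refused whole if a number of a shift passes 50 or a number of a turn 0.15, either way. A call with a gripper value outside its range is refused whole. The fingers move at their own pace and stop on an object; FORCE is the grip in N (left out, the last holds). Time passes only in rows, so rows that do not move let the fingers close, or fill a call up. It gives the time, the measured TCP pose, the force and the opening at its end, in the units of the state.
- robot.read_state(): the state, without advancing time (a new reading comes with each control period).
- robot.read_camera(name): name is "scene" or "side" or "wrist"; returns (picture, depth): 400x640x3 uint8, red, green, blue; 400x640 float32, m along the optical axis (not along the pixel's ray), 0 where there is no reading.
- robot.camera_info(name): a dict with "vertical_fov" (degrees; the focal length in pixels is half the picture's height over the tangent of half this angle, whatever the lens; pixels are square), "cx", "cy" (the principal point, pixels), "cam_to_world" (4x4, takes a point from camera to world coordinates). Camera axes: x right, y up, looking along -z (the intrinsics and any distortion apply to the point x, -y, -z); pixel columns grow to the right and rows downward; lengths in m; the calibration is good to about 2 mm. A picture is of the moment at which its call begins: read the wrist's pose just before it. camera_info takes no time and is no camera call; for the wrist camera it gives the pose at the moment of the call.
- robot.close_job(): hands the job in, once; it reports no verdict.
The state is a dict: "t": time; "q": joint angles; "dq": joint speeds; "joint_torque": joint torques, N m; "tool_pos": TCP position; "orientation": TCP orientation; "force": force on the tool from outside, world axes, zero at the start; "wrist_torque": the same for the moment, N m; "opening": finger opening in m.
Only numpy, scipy, OpenCV 4.12 (cv2) and the standard library are available. Lean on these libraries where they do the work, as an engineer would, in place of code of your own. Each camera call takes 0.05 s, during which the arm holds its last target. There are 200 camera calls.

## Working session

There is one attempt and no reset: what is moved stays moved. The work goes in short steps, Python scripts to look and compute and a shell command to move; the robot and the scene stay as the last step left them, time stands still between calls to the robot, and variables do not carry over. Pictures are saved under pics/ and viewed, about 8 in all and at most 12, crops included, and the job is handed in when it is done.

```bash
mkdir -p pics; cat > h.py <<'E'
import numpy as np, cv2
from plant import robot
from scipy.spatial.transform import Rotation as R
def shot(name,save=None):
    info=robot.camera_info(name); im,d=robot.read_camera(name)
    if save: cv2.imwrite('pics/'+save,im[:,:,::-1])
    h,w=d.shape; f=h/2/np.tan(np.radians(info['vertical_fov'])/2)
    v,u=np.mgrid[:h,:w]
    x=(u-info['cx'])/f; y=(v-info['cy'])/f
    if any(k not in('vertical_fov','cx','cy','cam_to_world') for k in info): print(info)
    P=np.stack([x*d,-y*d,-d,np.ones_like(d)],-1)@np.array(info['cam_to_world']).T
    P=P[...,:3]; P[d==0]=np.nan
    return im,d,P
E
python3 - <<'E'
from h import *
print(robot.read_state())
for n in('scene','side'):
    im,d,P=shot(n,n+'0.png'); np.savez(n+'0.npz',im=im,P=P)
    i=robot.camera_info(n); print(i['vertical_fov'],np.round(i['cam_to_world'],3))
a,b=[cv2.imread(f'pics/{n}0.png') for n in('scene','side')]
E
```

```text
{'t': 0.0, 'q': array([-8.54093176e-02,  1.31155490e-01,  1.48924476e+00,  3.67527654e-06,
        1.52300757e+00, -8.53647414e-02]), 'dq': array([-1.08151072e-03, -1.27842776e-03, -1.77872849e-03, -1.25971773e-03,
        4.16667831e-04, -8.65093013e-07]), 'joint_torque': array([-1.61290725e-03, -5.59853125e+01, -4.91755986e+01,  7.67333270e-02,
        3.59135563e-02, -2.97389461e-04]), 'tool_pos': array([5.99441320e-01, 6.59753635e-05, 2.17609797e-01]), 'orientation': array([-2.22050743e+00, -2.22040805e+00,  1.83163135e-03]), 'force': array([ 1.32020486,  0.00864087, -0.23032314]), 'wrist_torque': array([-0.01479073, -0.01174727, -0.01729384]), 'opening': 0.09290297057089042}
53.93488191069028 [[ 0.191 -0.76   0.622  1.133]
 [ 0.982  0.153 -0.115 -0.131]
 [-0.008  0.632  0.775  0.811]
 [ 0.     0.     0.     1.   ]]
44.770726300773376 [[ 0.928  0.275 -0.25   0.203]
 [-0.372  0.702 -0.608 -0.809]
 [ 0.008  0.657  0.754  1.052]
 [ 0.     0.     0.     1.   ]]
```

View pics/scene0.png

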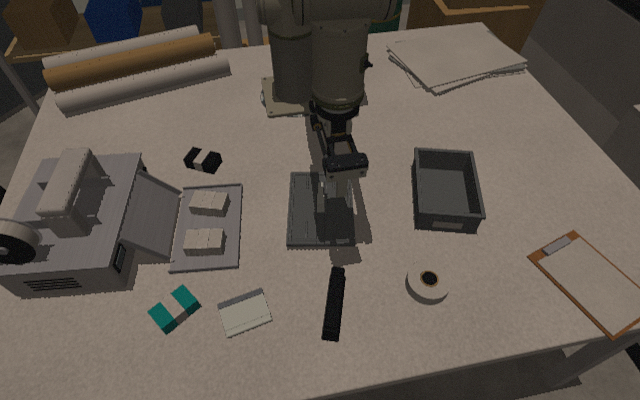

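View pics/side0.png

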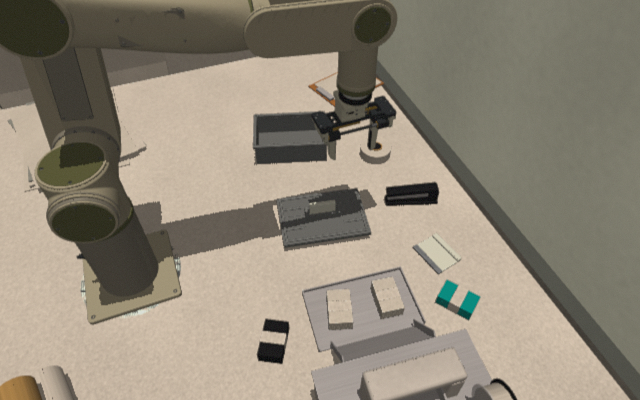

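The scene view shows white decks at about (208,203) and (204,240) in the catch tray, the lids at (320,210) in the middle and the tote at (447,190). The side view shows the same layout: tote (290,138), lids (322,215), decks (340,308) and (387,297). The black (203,160) and turquoise (174,308) decks are the look-alikes.

```bash
cat >> h.py <<'E'
def rect(P,zlo,zhi,xlo,xhi,ylo,yhi,mode=None):
    q=P.reshape(-1,3); q=q[np.isfinite(q).all(1)]
    m=(q[:,2]>zlo)&(q[:,2]<zhi)&(q[:,0]>xlo)&(q[:,0]<xhi)&(q[:,1]>ylo)&(q[:,1]<yhi)
    q=q[m]
    if len(q)<10: return None
    # clean isolated points through a 2 mm occupancy grid, keep largest blob
    g=np.zeros((600,800),np.uint8); ij=np.round((q[:,:2]-[0.2,-.8])/.002).astype(int)
    ok=(ij>=0).all(1)&(ij[:,0]<600)&(ij[:,1]<800); q=q[ok];ij=ij[ok]
    g[ij[:,0],ij[:,1]]=1; g=cv2.morphologyEx(g,cv2.MORPH_CLOSE,np.ones((5,5)))
    n,l,s,c=cv2.connectedComponentsWithStats(g); k=1+np.argmax(s[1:,4]); s_=l[ij[:,0],ij[:,1]]==k
    q=q[s_]
    (cx,cy),(w,h),a=cv2.minAreaRect((q[:,:2]*1000).astype(np.float32))
    if w<h: w,h,a=h,w,a+90
    a=(a+90)%180-90   # long side angle from world x
    return dict(n=len(q),c=np.round([cx,cy],1),size=np.round([w,h],1),ang=round(a,1),z=np.round(np.median(q[:,2])*1000,1))
E
python3 - <<'E'
from h import *
for n in('scene','side'):
    P=np.load(n+'0.npz')['P']
    pts={'scene':[(208,203),(204,240),(447,190),(418,190),(305,200),(428,280),(335,305),(245,312),(225,240),(130,340)],
     'side':[(340,308),(387,297),(290,138),(322,215),(376,152),(412,192),(437,252),(318,330),(255,140)]}[n]
    for p in pts: print(n,p,np.round(P[p[1],p[0]]*1000))
    for nm,a in dict(decks=(.033,.045,.3,.9,-.6,-.2),tote=(.068,.082,.3,.9,.1,.45),lid=(.02,.034,.3,.9,-.17,.12)).items():
        print(n,nm,rect(P,*a))
    q=P.reshape(-1,3);
    for lo,hi in((-.002,.002),):
        t=np.nanmedian(q[(abs(q[:,2])<.01),2]); print('table z',t)
E
```

```text
scene (208, 203) [ 463. -295.   40.]
scene (204, 240) [ 574. -306.   40.]
scene (447, 190) [516. 332.   8.]
scene (418, 190) [553. 223.  75.]
scene (305, 200) [494. -51.  31.]
scene (428, 280) [774. 174.  35.]
scene (335, 305) [802. -41.  61.]
scene (245, 312) [ 756. -228.    7.]
scene (225, 240) [ 560. -263.    6.]
scene (130, 340) [ 769. -467.    3.]
scene decks {'n': 790, 'c': array([ 566.6, -308.8]), 'size': array([89.2, 58.4]), 'ang': 82.7, 'z': np.float64(39.2)}
scene tote {'n': 1170, 'c': array([532.8, 307.8]), 'size': array([231.4, 157.1]), 'ang': -17.0, 'z': np.float64(75.4)}
scene lid {'n': 3945, 'c': array([513.9, -15.5]), 'size': array([238.5, 165.3]), 'ang': -11.1, 'z': np.float64(29.3)}
table z 0.00134653367744908
side (340, 308) [ 445. -303.   37.]
side (387, 297) [ 560. -317.   39.]
side (290, 138) [541. 342.   2.]
side (322, 215) [508. -28.  41.]
side (376, 152) [755. 150.  34.]
side (412, 192) [771. -47.  47.]
side (437, 252) [ 754. -229.    6.]
side (318, 330) [ 383. -321.    7.]
side (255, 140) [418. 296.  72.]
side decks {'n': 772, 'c': array([ 565.7, -308.8]), 'size': array([91.3, 56.6]), 'ang': 81.3, 'z': np.float64(37.6)}
side tote {'n': 566, 'c': array([528.6, 309.6]), 'size': array([217.7, 167.3]), 'ang': -16.1, 'z': np.float64(73.6)}
side lid {'n': 3552, 'c': array([513. , -15.2]), 'size': array([235.7, 170.9]), 'ang': -11.1, 'z': np.float64(27.8)}
table z -3.7228709160563866e-05
```

```bash
python3 -m pendant '[{"translation":[-30,-9,0],"twist":[0,0,0],"grip":1},{"translation":[-38,-11,0],"twist":[0,0,0],"grip":1},{"translation":[-38,-11,0],"twist":[0,0,0],"grip":1},{"translation":[-38,-11,0],"twist":[0,0,0],"grip":1},{"translation":[-38,-11,0],"twist":[0,0,0],"grip":1},{"translation":[-38,-11,0],"twist":[0,0,0],"grip":1},{"translation":[-38,-11,0],"twist":[0,0,0],"grip":1},{"translation":[-38,-11,0],"twist":[0,0,0],"grip":1},{"translation":[0,0,0],"twist":[0,0,0.14],"grip":1},{"translation":[0,0,0],"twist":[0,0,0],"grip":1}]' 30
cat >> h.py <<'E'
def st():
    s=robot.read_state(); Rm=R.from_rotvec(s['orientation']).as_matrix()
    print('t',round(s['t'],2),'p',np.round(s['tool_pos']*1000,1),'yaw(tool y)',round(np.degrees(np.arctan2(Rm[1,1],Rm[0,1])),1),'z',np.round(Rm[:,2],3),'open',round(s['opening']*1000,1),'F',np.round(s['force'],1),'q6',round(s['q'][5],2))
    return s,Rm
def go(x,y,z=None,yaw=None):
    "tool-frame shift to a world goal (mm), yaw deg of tool y"
    s,Rm=st(); p=s['tool_pos']*1000
    d=Rm.T@(np.array([x,y,p[2] if z is None else z])-p)
    o=f'  tool shift {np.round(d,1)}'
    if yaw is not None:
        c=np.degrees(np.arctan2(Rm[1,1],Rm[0,1])); o+=f' twist z {-np.radians(yaw-c):.3f}'
    print(o)
E
python3 - <<'E'
from h import *
st()
im,d,P=shot('wrist','w1.png'); np.savez('w1.npz',im=im,P=P)
print(rect(P,.03,.048,.51,.65,-.4,-.2)); print(rect(P,.03,.048,.35,.51,-.4,-.2))
print(robot.camera_info('wrist')['cam_to_world'].round(3))
E
```

```text
t: 1.1
tool_pos: [0.5073, -0.3052, 0.2114]
orientation: [-2.362, -2.056, 0.007]
force: [-0.0, 0.0, -0.3]
opening: 0.0929
t 1.1 p [ 507.3 -305.2  211.4] yaw(tool y) -7.9 z [-0.01   0.004 -1.   ] open 92.9 F [-0.   0.  -0.3] q6 -0.49
{'n': 4650, 'c': array([ 567.1, -306.1]), 'size': array([88.3, 55.9]), 'ang': 81.3, 'z': np.float64(37.7)}
{'n': 4579, 'c': array([ 448.1, -292.5]), 'size': array([88.3, 55.6]), 'ang': 72.0, 'z': np.float64(37.7)}
[[ 0.991  0.125  0.048  0.519]
 [-0.133  0.952  0.275 -0.227]
 [-0.011 -0.279  0.96   0.377]
 [ 0.     0.     0.     1.   ]]
```

View pics/w1.png

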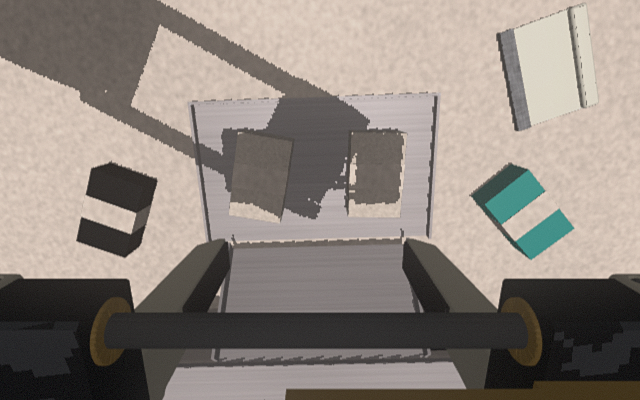

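The wrist view shows both decks in the tray, at (262,175) and (377,170). Their measured sizes, 88 x 56 with tops at z = 38 mm, match the given dimensions. I'll take the right one first.

```bash
python3 -m pendant '[{"translation":[4,30,0],"twist":[0,0,0.014],"grip":0.6},{"translation":[4,30,0],"twist":[0,0,0],"grip":0.6},{"translation":[0,0,30],"twist":[0,0,0],"grip":0.6},{"translation":[0,0,40],"twist":[0,0,0],"grip":0.6},{"translation":[0,0,40],"twist":[0,0,0],"grip":0.6},{"translation":[0,0,25],"twist":[0,0,0],"grip":0.6},{"translation":[0,0,0],"twist":[0,0,0],"grip":0.6},{"translation":[0,0,0],"twist":[0,0,0],"grip":0.6},{"translation":[0,0,0],"twist":[0,0,0],"grip":0.6},{"translation":[0,0,0],"twist":[0,0,0],"grip":0.6}]' 30 >/dev/null; python3 -c "
from h import *
go(567,-306.3,9,-8.7)"
```

```text
t 2.15 p [ 573.3 -297.2   74.9] yaw(tool y) -6.0 z [-0.007  0.002 -1.   ] open 73.9 F [ 0.3  0.2 -0.5] q6 -0.45
  tool shift [-9.8 -4.9 65.9] twist z 0.048
```

```bash
python3 -m pendant '[{"translation":[-10,-5,0],"twist":[0,0,0.048],"grip":0.6},{"translation":[0,0,0],"twist":[0,0,0],"grip":0.6},{"translation":[0,0,25],"twist":[0,0,0],"grip":0.6},{"translation":[0,0,25],"twist":[0,0,0],"grip":0.6},{"translation":[0,0,13],"twist":[0,0,0],"grip":0.6},{"translation":[0,0,0],"twist":[0,0,0],"grip":0.6},{"translation":[0,0,0],"twist":[0,0,0],"grip":0.6},{"translation":[0,0,0],"twist":[0,0,0],"grip":-1},{"translation":[0,0,0],"twist":[0,0,0],"grip":-1},{"translation":[0,0,0],"twist":[0,0,0],"grip":-1}]' 30 >/dev/null; python3 -c "
from h import *
go(567,-306.3,9,-8.7)"
```

```text
t 3.15 p [ 576.3 -311.1   25.6] yaw(tool y) -8.4 z [ 0.012 -0.009 -1.   ] open 55.0 F [ 1.3  0.2 -2.1] q6 -0.43
  tool shift [  3.5 -10.1  16.5] twist z 0.006
```

```bash
python3 -m pendant '[{"translation":[0,0,0],"twist":[0,0,0],"grip":0.6},{"translation":[0,0,0],"twist":[0,0,0],"grip":0.6},{"translation":[0,0,0],"twist":[0,0,0],"grip":0.6},{"translation":[4,0,8],"twist":[0.012,0.01,0],"grip":0.6},{"translation":[0,0,8],"twist":[0,0,0],"grip":0.6},{"translation":[0,0,0],"twist":[0,0,0],"grip":0.6},{"translation":[0,0,0],"twist":[0,0,0],"grip":0.6},{"translation":[0,0,0],"twist":[0,0,0],"grip":0.6},{"translation":[0,0,0],"twist":[0,0,0],"grip":0.6},{"translation":[0,0,0],"twist":[0,0,0],"grip":0.6}]' 30 >/dev/null; python3 -c "
from h import *
go(567,-306.3,9,-8.7)
im,d,P=shot('wrist','w2.png')
print(rect(P,.03,.048,.51,.65,-.4,-.2))"
```

```text
t 4.15 p [ 577.9 -307.1    9. ] yaw(tool y) -8.3 z [ 0.002  0.003 -1.   ] open 74.7 F [-0.6 -0.1 -0.9] q6 -0.42
  tool shift [ -0.8 -10.9   0. ] twist z 0.006
{'n': 17304, 'c': array([ 579.4, -293. ]), 'size': array([105.9,  58. ]), 'ang': -8.1, 'z': np.float64(37.9)}
```

```bash
python3 -m pendant '[{"translation":[0,0,0],"twist":[0,0,0],"grip":-1},{"translation":[0,0,0],"twist":[0,0,0],"grip":-1},{"translation":[0,0,0],"twist":[0,0,0],"grip":-1},{"translation":[0,0,0],"twist":[0,0,0],"grip":-1},{"translation":[0,0,-20],"twist":[0,0,0],"grip":-1},{"translation":[0,0,-40],"twist":[0,0,0],"grip":-1},{"translation":[0,0,-45],"twist":[0,0,0],"grip":-1},{"translation":[0,0,-45],"twist":[0,0,0],"grip":-1},{"translation":[0,0,-10],"twist":[0,0,0],"grip":-1},{"translation":[0,0,0],"twist":[0,0,0],"grip":-1}]' 35 >/dev/null; python3 -c "
from h import *
go(574,285,160,-17)"
```

```text
t 5.2 p [ 574.6 -305.8  169.6] yaw(tool y) -8.4 z [-0.006  0.008 -1.   ] open 55.0 F [-0.5 -0.1 -2.1] q6 -0.42
  tool shift [584.4 -86.3  14.4] twist z 0.151
```

```bash
python3 -m pendant '[{"translation":[25,-4,0],"twist":[0,0,0],"grip":-1},{"translation":[45,-7,0],"twist":[0,0,0],"grip":-1},{"translation":[45,-7,0],"twist":[0,0,0],"grip":-1},{"translation":[45,-7,0],"twist":[0,0,0],"grip":-1},{"translation":[45,-7,0],"twist":[0,0,0],"grip":-1},{"translation":[45,-7,0],"twist":[0,0,0],"grip":-1},{"translation":[45,-7,0],"twist":[0,0,0],"grip":-1},{"translation":[45,-7,0],"twist":[0,0,0],"grip":-1},{"translation":[45,-7,0],"twist":[0,0,0],"grip":-1},{"translation":[45,-7,0],"twist":[0,0,0],"grip":-1}]' >/dev/null; python3 -m pendant '[{"translation":[45,-7,0],"twist":[0,0,0],"grip":-1},{"translation":[45,-7,0],"twist":[0,0,0],"grip":-1},{"translation":[45,-7,0],"twist":[0,0,0],"grip":-1},{"translation":[25,-2,0],"twist":[0,0,0],"grip":-1},{"translation":[0,0,0],"twist":[0,0,0],"grip":-1},{"translation":[0,0,0],"twist":[0,0,0.13],"grip":-1},{"translation":[0,0,0],"twist":[0,0,0.02],"grip":-1},{"translation":[0,0,0],"twist":[0,0,0],"grip":-1},{"translation":[0,0,0],"twist":[0,0,0],"grip":-1},{"translation":[0,0,0],"twist":[0,0,0],"grip":-1}]' >/dev/null; python3 -c "
from h import *
im,d,P=shot('wrist','w3.png'); np.savez('w3.npz',P=P)
print(rect(P,.065,.085,.35,.75,.17,.45))
go(574,295,100,-17)"
```

```text
{'n': 12339, 'c': array([538.1, 324.5]), 'size': array([226.7, 127.3]), 'ang': -17.1, 'z': np.float64(74.5)}
t 7.25 p [549.6 307.9 126.4] yaw(tool y) -17.2 z [-0.061 -0.    -0.998] open 54.9 F [ 1.4  0.8 -1.8] q6 0.71
  tool shift [-4.7 28.6 24.8] twist z -0.003
```

View pics/w3.png

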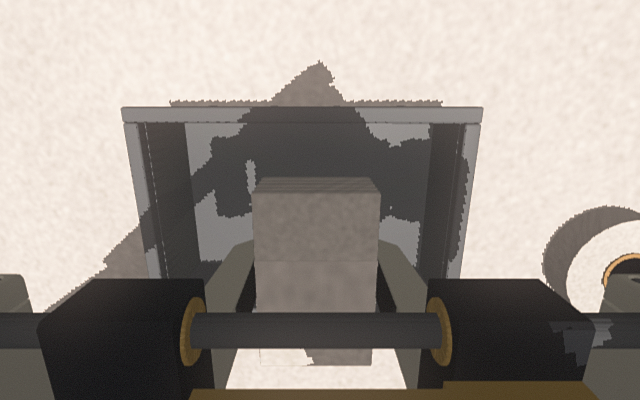

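The wrist view shows the deck held over the tote, whose far rim runs from (122,112) to (483,112). The tote measures 226.7 mm at -17.1°, with its centre near (533.5,309.5). The tool has drifted 3.5° from vertical, so I'll correct that too.

```bash
cat >> h.py <<'E'
def go(x,y,z=None,yaw=None):
    s,Rm=st(); p=s['tool_pos']*1000
    d=Rm.T@(np.array([x,y,p[2] if z is None else z])-p)
    c=np.arctan2(Rm[1,1],Rm[0,1]) if yaw is None else np.radians(yaw)
    T=np.array([[-np.sin(c),np.cos(c),0],[np.cos(c),np.sin(c),0],[0,0,-1]]).T
    print('  tool shift',np.round(d,1),'then level frame shift',np.round(T.T@(Rm@d),1),'twist',np.round(R.from_matrix(Rm.T@T).as_rotvec(),3))
E
python3 -c "
from h import *
go(575.6,296.6,100,-17)"
```

```text
t 7.25 p [549.6 307.9 126.4] yaw(tool y) -17.2 z [-0.061 -0.    -0.998] open 54.9 F [ 1.4  0.8 -1.8] q6 0.71
  tool shift [-2.7 29.7 24.7] then level frame shift [-3.3 28.1 26.4] twist [-0.059  0.018 -0.002]
```

```bash
python3 -m pendant '[{"translation":[0,0,0],"twist":[-0.059,0.018,0],"grip":-1},{"translation":[0,0,0],"twist":[0,0,0],"grip":-1},{"translation":[-3,28,0],"twist":[0,0,0],"grip":-1},{"translation":[0,0,0],"twist":[0,0,0],"grip":-1},{"translation":[0,0,0],"twist":[0,0,0],"grip":-1},{"translation":[0,0,15],"twist":[0,0,0],"grip":-1},{"translation":[0,0,15],"twist":[0,0,0],"grip":-1},{"translation":[0,0,0],"twist":[0,0,0],"grip":-1},{"translation":[0,0,0],"twist":[0,0,0],"grip":-1},{"translation":[0,0,0],"twist":[0,0,0],"grip":-1}]' >/dev/null; python3 -c "
from h import *
go(575.6,296.6,11,-17)"
```

```text
t 8.25 p [574.4 295.6  93.1] yaw(tool y) -16.9 z [-0.005 -0.    -1.   ] open 54.7 F [-0.4 -0.  -1.2] q6 0.69
  tool shift [ 1.4  1.2 82.1] then level frame shift [ 1.3  0.9 82.1] twist [-0.005  0.002  0.001]
```

```bash
python3 -m pendant '[{"translation":[1,1,10],"twist":[-0.005,0.002,0],"grip":-1},{"translation":[0,0,20],"twist":[0,0,0],"grip":-1},{"translation":[0,0,20],"twist":[0,0,0],"grip":-1},{"translation":[0,0,15],"twist":[0,0,0],"grip":-1},{"translation":[0,0,7],"twist":[0,0,0],"grip":-1},{"translation":[0,0,0],"twist":[0,0,0],"grip":-1},{"translation":[0,0,0],"twist":[0,0,0],"grip":-1},{"translation":[0,0,0],"twist":[0,0,0],"grip":-1},{"translation":[0,0,0],"twist":[0,0,0],"grip":-1},{"translation":[0,0,0],"twist":[0,0,0],"grip":-1}]' >/dev/null; python3 -c "
from h import *
go(575.6,296.6,10,-17)"
```

```text
t 9.25 p [578.9 298.4  21.7] yaw(tool y) -16.9 z [ 0.009  0.003 -1.   ] open 54.9 F [ 1.2  0.2 -2.6] q6 0.69
  tool shift [-2.8 -2.7 11.6] then level frame shift [-2.7 -2.6 11.7] twist [ 0.007 -0.006  0.002]
```

```bash
python3 -m pendant '[{"translation":[-3,-3,0],"twist":[0.007,-0.006,0],"grip":-1},{"translation":[0,0,0],"twist":[0,0,0],"grip":-1},{"translation":[0,0,5],"twist":[0,0,0],"grip":-1},{"translation":[0,0,4],"twist":[0,0,0],"grip":-1},{"translation":[0,0,0],"twist":[0,0,0],"grip":-1},{"translation":[0,0,2],"twist":[0,0,0],"grip":-1},{"translation":[0,0,0],"twist":[0,0,0],"grip":-1},{"translation":[0,0,0],"twist":[0,0,0],"grip":-1},{"translation":[0,0,0],"twist":[0,0,0],"grip":-1},{"translation":[0,0,0],"twist":[0,0,0],"grip":-1}]' >/dev/null; python3 -c "
from h import *
go(575.6,296.6,10,-17)"
```

```text
t 10.25 p [575.6 296.5  10.7] yaw(tool y) -16.9 z [ 0.001  0.    -1.   ] open 54.3 F [ 1.1 -0.5 -2. ] q6 0.69
  tool shift [ 0.1 -0.   0.7] then level frame shift [ 0.1 -0.   0.7] twist [ 0.001 -0.     0.002]
```

```bash
python3 -m pendant '[{"translation":[0,0,1.5],"twist":[0,0,0],"grip":-1},{"translation":[0,0,0],"twist":[0,0,0],"grip":-1},{"translation":[0,0,0],"twist":[0,0,0],"grip":0.46},{"translation":[0,0,0],"twist":[0,0,0],"grip":0.46},{"translation":[0,0,0],"twist":[0,0,0],"grip":0.46},{"translation":[0,0,0],"twist":[0,0,0],"grip":0.46},{"translation":[0,0,-15],"twist":[0,0,0],"grip":0.46},{"translation":[0,0,-20],"twist":[0,0,0],"grip":0.46},{"translation":[0,0,-40],"twist":[0,0,0],"grip":0.46},{"translation":[0,0,-40],"twist":[0,0,0],"grip":0.46}]'; python3 -m pendant '[{"translation":[0,0,-40],"twist":[0,0,0],"grip":0.46},{"translation":[0,0,-20],"twist":[0,0,0],"grip":0.46},{"translation":[-40,0,0],"twist":[0,0,0],"grip":0.46},{"translation":[-45,0,0],"twist":[0,0,0],"grip":0.46},{"translation":[-45,0,0],"twist":[0,0,0],"grip":0.6},{"translation":[-45,0,0],"twist":[0,0,0],"grip":0.6},{"translation":[-45,0,0],"twist":[0,0,0],"grip":0.6},{"translation":[-45,0,0],"twist":[0,0,0],"grip":0.6},{"translation":[-45,0,0],"twist":[0,0,0],"grip":0.6},{"translation":[-45,0,0],"twist":[0,0,0],"grip":0.6}]' >/dev/null; python3 -c "
from h import *
go(448,-292.5,150,-18)"
```

```text
t: 11.25
tool_pos: [0.5716, 0.2948, 0.1247]
orientation: [-2.522, -1.87, 0.015]
force: [0.3, 0.3, 0.5]
opening: 0.0678
t 12.25 p [472.4 -48.9 209.2] yaw(tool y) -16.4 z [ 0.021  0.003 -1.   ] open 74.2 F [ 0.5 -0.3 -0.2] q6 0.07
  tool shift [-241.2   44.    57.9] then level frame shift [-239.2   52.1   59.2] twist [ 0.019 -0.009  0.029]
```

```bash
python3 -m pendant '[{"translation":[-40,7,0],"twist":[0,0,0],"grip":0.6},{"translation":[-45,8,0],"twist":[0,0,0],"grip":0.6},{"translation":[-45,8,0],"twist":[0,0,0],"grip":0.6},{"translation":[-45,8,0],"twist":[0,0,0],"grip":0.6},{"translation":[-45,8,10],"twist":[0,0,0],"grip":0.6},{"translation":[-20,5,20],"twist":[0,0,0],"grip":0.6},{"translation":[0,0,10],"twist":[0,0,0],"grip":0.6},{"translation":[0,0,0],"twist":[0,0,0],"grip":0.6},{"translation":[0,0,0],"twist":[0.019,-0.009,0.029],"grip":0.6},{"translation":[0,0,0],"twist":[0,0,0],"grip":0.6}]'>/dev/null; python3 -c "
from h import *
im,d,P=shot('wrist','w4.png')
print(rect(P,.03,.048,.35,.51,-.4,-.2))
go(448,-292.5,50,-18)"
```

```text
{'n': 5525, 'c': array([ 448.1, -292.6]), 'size': array([88.1, 55.4]), 'ang': 71.9, 'z': np.float64(37.7)}
t 13.3 p [ 445.2 -306.2  181.7] yaw(tool y) -18.3 z [ 0.015 -0.01  -1.   ] open 74.4 F [0.5 0.4 0.1] q6 -0.38
  tool shift [ 14.5  -3.9 131.6] then level frame shift [ 13.9  -1.6 131.7] twist [ 0.017  0.005 -0.005]
```

```bash
python3 -m pendant '[{"translation":[14,-3,0],"twist":[0.017,0.005,-0.005],"grip":0.6},{"translation":[0,0,20],"twist":[0,0,0],"grip":0.6},{"translation":[0,0,40],"twist":[0,0,0],"grip":0.6},{"translation":[0,0,40],"twist":[0,0,0],"grip":0.6},{"translation":[0,0,15],"twist":[0,0,0],"grip":0.6},{"translation":[0,0,0],"twist":[0,0,0],"grip":0.6},{"translation":[0,0,0],"twist":[0,0,0],"grip":0.6},{"translation":[0,0,0],"twist":[0,0,0],"grip":0.6},{"translation":[0,0,0],"twist":[0,0,0],"grip":0.6},{"translation":[0,0,0],"twist":[0,0,0],"grip":0.6}]'>/dev/null; python3 -c "
from h import *
go(448,-292.5,9,-18)"
```

```text
t 14.3 p [ 455.  -284.1   74.4] yaw(tool y) -17.2 z [ 0.011 -0.003 -1.   ] open 74.2 F [ 0.1 -0.3  0.3] q6 -0.36
  tool shift [-10.1  -5.   65.4] then level frame shift [-10.2  -4.1  65.4] twist [ 0.012 -0.     0.014]
```

```bash
python3 -m pendant '[{"translation":[-10,-4,0],"twist":[0.012,0,0.014],"grip":0.6},{"translation":[0,0,0],"twist":[0,0,0],"grip":0.6},{"translation":[0,0,0],"twist":[0,0,0],"grip":0.6},{"translation":[0,0,15],"twist":[0,0,0],"grip":0.6},{"translation":[0,0,0],"twist":[0,0,0],"grip":0.6},{"translation":[0,0,0],"twist":[0,0,0],"grip":0.6},{"translation":[0,0,15],"twist":[0,0,0],"grip":0.6},{"translation":[0,0,0],"twist":[0,0,0],"grip":0.6},{"translation":[0,0,0],"twist":[0,0,0],"grip":0.6},{"translation":[0,0,0],"twist":[0,0,0],"grip":0.6}]'>/dev/null; python3 -c "
from h import *
go(448,-292.5,9,-18)"
```

```text
t 15.3 p [ 447.6 -293.7   42.1] yaw(tool y) -18.1 z [-0.001  0.    -1.   ] open 74.4 F [ 0.5 -0.2 -0.3] q6 -0.36
  tool shift [ 1.3  0.  33.1] then level frame shift [ 1.3  0.  33.1] twist [-0.001 -0.    -0.002]
```

```bash
python3 -m pendant '[{"translation":[1,0,15],"twist":[0,0,0],"grip":0.6},{"translation":[0,0,0],"twist":[0,0,0],"grip":0.6},{"translation":[0,0,0],"twist":[0,0,0],"grip":0.6},{"translation":[0,0,15],"twist":[0,0,0],"grip":0.6},{"translation":[0,0,0],"twist":[0,0,0],"grip":0.6},{"translation":[0,0,1],"twist":[0,0,0],"grip":-1},{"translation":[0,0,0],"twist":[0,0,0],"grip":-1},{"translation":[0,0,0],"twist":[0,0,0],"grip":-1},{"translation":[0,0,0],"twist":[0,0,0],"grip":-1},{"translation":[0,0,0],"twist":[0,0,0],"grip":-1}]' 35 >/dev/null; python3 -c "
from h import *
go(491.4,322.4,150,-17)"
```

```text
t 16.3 p [ 448.2 -292.8    8.6] yaw(tool y) -18.1 z [-0.  0. -1.] open 54.7 F [ 0.8  0.2 -0.8] q6 -0.36
  tool shift [ 598.2 -150.  -141.4] then level frame shift [ 600.9 -138.5 -141.4] twist [-0.     0.    -0.019]
```

```bash
python3 -m pendant '[{"translation":[0,0,-20],"twist":[0,0,0],"grip":-1},{"translation":[0,0,-45],"twist":[0,0,0],"grip":-1},{"translation":[0,0,-45],"twist":[0,0,0],"grip":-1},{"translation":[0,0,-40],"twist":[0,0,0],"grip":-1},{"translation":[0,0,0],"twist":[0,0,0],"grip":-1},{"translation":[25,-5,0],"twist":[0,0,0],"grip":-1},{"translation":[45,-10,0],"twist":[0,0,0],"grip":-1},{"translation":[45,-10,0],"twist":[0,0,0],"grip":-1},{"translation":[45,-10,0],"twist":[0,0,0],"grip":-1},{"translation":[45,-10,0],"twist":[0,0,0],"grip":-1}]' >/dev/null; python3 -m pendant '[{"translation":[45,-10,-2],"twist":[0,0,0],"grip":-1},{"translation":[45,-10,-2],"twist":[0,0,0],"grip":-1},{"translation":[45,-10,-2],"twist":[0,0,0],"grip":-1},{"translation":[45,-10,-2],"twist":[0,0,0],"grip":-1},{"translation":[45,-10,-2],"twist":[0,0,0],"grip":-1},{"translation":[45,-10,-2],"twist":[0,0,0],"grip":-1},{"translation":[45,-10,0],"twist":[0,0,0],"grip":-1},{"translation":[25,-5,0],"twist":[0,0,0],"grip":-1},{"translation":[0,0,0],"twist":[0,0,0],"grip":-1},{"translation":[0,0,0],"twist":[0,0,0],"grip":-1}]' >/dev/null;python3 -c "
from h import *
go(491.4,322.4,100,-17)"
```

```text
t 18.3 p [498.2 284.1 163.9] yaw(tool y) -18.3 z [-0.012 -0.    -1.   ] open 55.1 F [-0.1  0.2 -1.2] q6 0.74
  tool shift [ 34.5 -17.8  64. ] then level frame shift [ 34.6 -17.7  63.9] twist [-0.011  0.004 -0.023]
```

```bash
python3 -m pendant '[{"translation":[35,-18,0],"twist":[0,0,0],"grip":-1},{"translation":[0,0,0],"twist":[-0.011,0.004,-0.023],"grip":-1},{"translation":[0,0,0],"twist":[0,0,0],"grip":-1},{"translation":[0,0,20],"twist":[0,0,0],"grip":-1},{"translation":[0,0,0],"twist":[0,0,0],"grip":-1},{"translation":[0,0,20],"twist":[0,0,0],"grip":-1},{"translation":[0,0,0],"twist":[0,0,0],"grip":-1},{"translation":[0,0,20],"twist":[0,0,0],"grip":-1},{"translation":[0,0,0],"twist":[0,0,0],"grip":-1},{"translation":[0,0,0],"twist":[0,0,0],"grip":-1}]' >/dev/null;python3 -c "
from h import *
im,d,P=shot('wrist','w5.png'); np.savez('w5.npz',P=P)
print(rect(P,.065,.085,.35,.75,.17,.45)); print(rect(P,.03,.048,.5,.65,.2,.4))
go(491.4,322.4,11,-17)"
```

```text
{'n': 15500, 'c': array([539.1, 326.3]), 'size': array([227., 124.]), 'ang': -17.3, 'z': np.float64(74.5)}
{'n': 9029, 'c': array([574.9, 295.6]), 'size': array([88.7, 56.8]), 'ang': 72.8, 'z': np.float64(38.7)}
t 19.35 p [495.  312.7 106.3] yaw(tool y) -17.6 z [ 0.001 -0.003 -1.   ] open 54.6 F [ 0.  -0.5 -1.8] q6 0.79
  tool shift [ 8.4 -6.5 95.2] then level frame shift [ 8.3 -6.3 95.3] twist [ 0.002  0.002 -0.011]
```

View pics/w5.png

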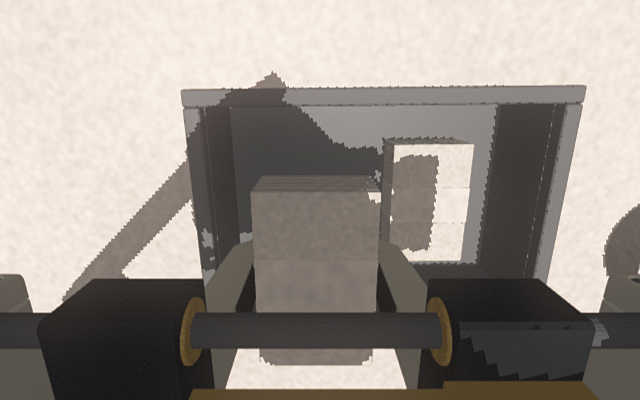

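The first deck lies flat in the tote at (432,200), measured at z = 38.7 and 72.8°, and the second is held on the other side at (315,250). The tote hasn't moved.

```bash
python3 -m pendant '[{"translation":[8,-6,0],"twist":[0.002,0.002,-0.011],"grip":-1},{"translation":[0,0,0],"twist":[0,0,0],"grip":-1},{"translation":[0,0,20],"twist":[0,0,0],"grip":-1},{"translation":[0,0,0],"twist":[0,0,0],"grip":-1},{"translation":[0,0,20],"twist":[0,0,0],"grip":-1},{"translation":[0,0,0],"twist":[0,0,0],"grip":-1},{"translation":[0,0,20],"twist":[0,0,0],"grip":-1},{"translation":[0,0,0],"twist":[0,0,0],"grip":-1},{"translation":[0,0,15],"twist":[0,0,0],"grip":-1},{"translation":[0,0,0],"twist":[0,0,0],"grip":-1}]' >/dev/null;python3 -c "
from h import *
go(491.6,322.6,10,-17.2)"
```

```text
t 20.35 p [497.4 327.7  42.7] yaw(tool y) -16.8 z [ 0.012  0.007 -1.   ] open 54.7 F [-0.2 -0.5 -2.3] q6 0.79
  tool shift [-6.8 -4.4 32.6] then level frame shift [-6.5 -4.  32.7] twist [ 0.009 -0.01   0.007]
```

```bash
python3 -m pendant '[{"translation":[-6,-4,0],"twist":[0.009,-0.01,0.007],"grip":-1},{"translation":[0,0,0],"twist":[0,0,0],"grip":-1},{"translation":[0,0,0],"twist":[0,0,0],"grip":-1},{"translation":[0,0,12],"twist":[0,0,0],"grip":-1},{"translation":[0,0,0],"twist":[0,0,0],"grip":-1},{"translation":[0,0,0],"twist":[0,0,0],"grip":-1},{"translation":[0,0,12],"twist":[0,0,0],"grip":-1},{"translation":[0,0,0],"twist":[0,0,0],"grip":-1},{"translation":[0,0,0],"twist":[0,0,0],"grip":-1},{"translation":[0,0,0],"twist":[0,0,0],"grip":-1}]' >/dev/null;python3 -c "
from h import *
go(491.6,322.6,10,-17.2)"
```

```text
t 21.35 p [492.6 323.3  18.7] yaw(tool y) -17.3 z [ 0.002  0.001 -1.   ] open 55.0 F [ 0.4  0.  -2.4] q6 0.8
  tool shift [-0.9 -0.7  8.7] then level frame shift [-0.9 -0.7  8.7] twist [ 0.001 -0.001 -0.001]
```

```bash
python3 -m pendant '[{"translation":[-1,-1,6],"twist":[0,0,0],"grip":-1},{"translation":[0,0,0],"twist":[0,0,0],"grip":-1},{"translation":[0,0,2.5],"twist":[0,0,0],"grip":-1},{"translation":[0,0,0],"twist":[0,0,0],"grip":-1},{"translation":[0,0,1],"twist":[0,0,0],"grip":-1},{"translation":[0,0,0],"twist":[0,0,0],"grip":-1},{"translation":[0,0,0],"twist":[0,0,0],"grip":0.4},{"translation":[0,0,0],"twist":[0,0,0],"grip":0.4},{"translation":[0,0,0],"twist":[0,0,0],"grip":0.4},{"translation":[0,0,0],"twist":[0,0,0],"grip":0.4}]' ;python3 -m pendant '[{"translation":[0,0,-15],"twist":[0,0,0],"grip":0.4},{"translation":[0,0,-40],"twist":[0,0,0],"grip":0.4},{"translation":[0,0,-45],"twist":[0,0,0],"grip":0.4},{"translation":[0,0,-45],"twist":[0,0,0],"grip":0.6},{"translation":[0,0,-20],"twist":[0,0,0],"grip":0.6},{"translation":[-30,0,0],"twist":[0,0,0],"grip":0.6},{"translation":[-40,0,0],"twist":[0,0,0],"grip":0.6},{"translation":[-40,0,0],"twist":[0,0,0],"grip":0.6},{"translation":[-20,0,0],"twist":[0,0,0],"grip":0.6},{"translation":[0,0,0],"twist":[0,0,0],"grip":0.6}]' >/dev/null;python3 -c "
from h import *
im,d,P=shot('wrist','w6.png')
print(rect(P,.065,.085,.35,.75,.1,.45)); print(rect(P,.03,.048,.535,.65,.2,.4)); print(rect(P,.03,.048,.4,.535,.2,.4))
go(514,-15.3,150,79)"
```

```text
t: 22.35
tool_pos: [0.493, 0.3236, 0.0108]
orientation: [2.529, 1.862, 0.009]
force: [-0.6, -0.9, 0.1]
opening: 0.065
{'n': 7362, 'c': array([526. , 284.2]), 'size': array([226.4, 100.9]), 'ang': -16.8, 'z': np.float64(74.5)}
{'n': 6092, 'c': array([573.5, 291. ]), 'size': array([77.2, 56.4]), 'ang': 72.5, 'z': np.float64(38.8)}
{'n': 5848, 'c': array([489.5, 317.2]), 'size': array([75. , 55.7]), 'ang': 72.8, 'z': np.float64(38.9)}
t 23.4 p [453.7 197.2 194.2] yaw(tool y) -17.1 z [ 0.016  0.006 -1.   ] open 74.4 F [ 1.5  0.1 -0.1] q6 0.6
  tool shift [-185.8  119.5   43.8] then level frame shift [ -99.7 -197.1   44.2] twist [ 0.019  0.003 -1.677]
```

```bash
python3 -m pendant '[{"translation":[-30,16,0],"twist":[0,0,0],"grip":0.6},{"translation":[-37,24,0],"twist":[0,0,0],"grip":0.6},{"translation":[-37,24,0],"twist":[0,0,0],"grip":0.6},{"translation":[-37,24,0],"twist":[0,0,0],"grip":0.6},{"translation":[-30,18,0],"twist":[0,0,0],"grip":0.6},{"translation":[0,0,0],"twist":[0,0,-0.14],"grip":0.2},{"translation":[0,0,0],"twist":[0,0,-0.14],"grip":0.2},{"translation":[0,0,0],"twist":[0,0,-0.14],"grip":0.2},{"translation":[0,0,0],"twist":[0,0,-0.14],"grip":0.2},{"translation":[0,0,0],"twist":[0,0,-0.14],"grip":0.2}]' >/dev/null;python3 -m pendant '[{"translation":[0,0,0],"twist":[0,0,-0.14],"grip":0.2},{"translation":[0,0,0],"twist":[0,0,-0.14],"grip":0.2},{"translation":[0,0,0],"twist":[0,0,-0.14],"grip":0.2},{"translation":[0,0,0],"twist":[0,0,-0.14],"grip":0.2},{"translation":[0,0,0],"twist":[0,0,-0.14],"grip":0.2},{"translation":[0,0,0],"twist":[0,0,-0.14],"grip":0.2},{"translation":[0,0,0],"twist":[0,0,-0.1],"grip":0.2},{"translation":[0,0,0],"twist":[0,0,0],"grip":0.2},{"translation":[0,0,0],"twist":[0,0,0],"grip":0.2},{"translation":[0,0,0],"twist":[0,0,0],"grip":0.2}]' >/dev/null;python3 -c "
from h import *
im,d,P=shot('wrist','w7.png'); np.savez('w7.npz',P=P)
print(rect(P,.018,.034,.35,.75,-.2,.15)); print('collar',rect(P,.044,.056,.35,.75,-.2,.15)); print('grip',rect(P,.068,.085,.4,.65,-.15,.10))
go(514,-15.3,100,79)"
```

```text
{'n': 31969, 'c': array([514.5, -13. ]), 'size': array([235.2, 165.3]), 'ang': -11.0, 'z': np.float64(27.8)}
collar {'n': 1728, 'c': array([514.3, -12.9]), 'size': array([93.9, 32.8]), 'ang': -11.2, 'z': np.float64(49.6)}
grip {'n': 1082, 'c': array([514. , -12.8]), 'size': array([69.4, 11.9]), 'ang': -11.1, 'z': np.float64(77.4)}
t 25.45 p [520.7  13.8 204.5] yaw(tool y) 81.3 z [ 0.029  0.015 -0.999] open 55.8 F [ 1.  -0.1  0.6] q6 -1.5
  tool shift [  5.  -31.7 103.8] then level frame shift [  1.1 -29.8 104.5] twist [0.02  0.026 0.04 ]
```

View pics/w7.png

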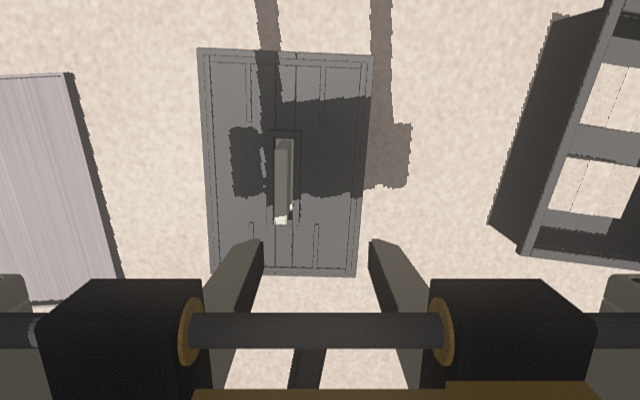

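The wrist view shows the nested lids at (285,160) with the grip at (284,180), and both decks side by side in the tote at right. The lid (235 x 165), collar (94 x 33 at z = 50) and grip (69 x 12 at z = 77) all match and agree on centre (514.2,-12.9) and angle -11.1°.

```bash
python3 -m pendant '[{"translation":[0,0,0],"twist":[0.02,0.026,0.042],"grip":-0.2},{"translation":[0,0,0],"twist":[0,0,0],"grip":-0.2},{"translation":[3,-27,0],"twist":[0,0,0],"grip":-0.2},{"translation":[0,0,0],"twist":[0,0,0],"grip":-0.2},{"translation":[0,0,30],"twist":[0,0,0],"grip":-0.2},{"translation":[0,0,0],"twist":[0,0,0],"grip":-0.2},{"translation":[0,0,30],"twist":[0,0,0],"grip":-0.2},{"translation":[0,0,0],"twist":[0,0,0],"grip":-0.2},{"translation":[0,0,30],"twist":[0,0,0],"grip":-0.2},{"translation":[0,0,0],"twist":[0,0,0],"grip":-0.2}]' >/dev/null;python3 -c "
from h import *
go(514.2,-13,54,78.9)"
```

```text
t 26.45 p [516.  -11.  119.4] yaw(tool y) 78.7 z [ 0.008  0.002 -1.   ] open 37.5 F [-2.2  0.3 -0.8] q6 -1.5
  tool shift [ 1.9 -2.5 65.4] then level frame shift [ 1.4 -2.3 65.4] twist [ 0.003  0.008 -0.003]
```

```bash
python3 -m pendant '[{"translation":[1.5,-2.5,0],"twist":[0.003,0.008,-0.003],"grip":-0.2},{"translation":[0,0,0],"twist":[0,0,0],"grip":-0.2},{"translation":[0,0,18],"twist":[0,0,0],"grip":-0.2},{"translation":[0,0,0],"twist":[0,0,0],"grip":-0.2},{"translation":[0,0,0],"twist":[0,0,0],"grip":-0.2},{"translation":[0,0,18],"twist":[0,0,0],"grip":-0.2},{"translation":[0,0,0],"twist":[0,0,0],"grip":-0.2},{"translation":[0,0,0],"twist":[0,0,0],"grip":-0.2},{"translation":[0,0,0],"twist":[0,0,0],"grip":-0.2},{"translation":[0,0,0],"twist":[0,0,0],"grip":-0.2}]' >/dev/null;python3 -c "
from h import *
go(514.2,-13,54,78.9)"
```

```text
t 27.45 p [523.9 -14.1 101.7] yaw(tool y) 78.9 z [ 0.02  -0.002 -1.   ] open 37.2 F [-0.5  0.5 -0.1] q6 -1.5
  tool shift [10.7 -0.8 47.5] then level frame shift [ 9.8 -0.8 47.7] twist [0.002 0.02  0.   ]
```

```bash
python3 -m pendant '[{"translation":[10,-1,0],"twist":[0.002,0.02,0],"grip":-0.2},{"translation":[0,0,0],"twist":[0,0,0],"grip":-0.2},{"translation":[1,0,10],"twist":[0,0.003,0],"grip":-0.2},{"translation":[1,0,10],"twist":[0,0.003,0],"grip":-0.2},{"translation":[1,0,10],"twist":[0,0.003,0],"grip":-0.2},{"translation":[0,0,0],"twist":[0,0,0],"grip":-0.2},{"translation":[0,0,0],"twist":[0,0,0],"grip":-0.2},{"translation":[0,0,0],"twist":[0,0,0],"grip":-0.2},{"translation":[0,0,0],"twist":[0,0,0],"grip":-0.2},{"translation":[0,0,0],"twist":[0,0,0],"grip":-0.2}]' >/dev/null;python3 -c "
from h import *
go(514.2,-13,54,78.9)"
```

```text
t 28.45 p [509.4 -12.5  68.9] yaw(tool y) 78.9 z [-0.012  0.002 -1.   ] open 36.8 F [ 0.3  0.  -0.1] q6 -1.5
  tool shift [-5.   0.4 14.8] then level frame shift [-4.8  0.4 14.9] twist [-0.    -0.012  0.   ]
```

```bash
python3 -m pendant '[{"translation":[-5,0.4,0],"twist":[0,-0.012,0],"grip":-0.2},{"translation":[0,0,0],"twist":[0,0,0],"grip":-0.2},{"translation":[0,0,7],"twist":[0,0,0],"grip":-0.2},{"translation":[0,0,0],"twist":[0,0,0],"grip":-0.2},{"translation":[0,0,0],"twist":[0,0,0],"grip":-0.2},{"translation":[0,0,6],"twist":[0,0,0],"grip":-0.2},{"translation":[0,0,0],"twist":[0,0,0],"grip":-0.2},{"translation":[0,0,0],"twist":[0,0,0],"grip":-0.2},{"translation":[0,0,0],"twist":[0,0,0],"grip":-0.2},{"translation":[0,0,0],"twist":[0,0,0],"grip":-0.2}]' >/dev/null;python3 -c "
from h import *
go(514.2,-13,54,78.9)"
```

```text
t 29.45 p [515.3 -13.1  55.2] yaw(tool y) 78.9 z [ 0.002 -0.001 -1.   ] open 37.2 F [-0.1  1.1 -0.1] q6 -1.5
  tool shift [ 1.1 -0.1  1.2] then level frame shift [ 1.1 -0.1  1.2] twist [-0.     0.002  0.   ]
```

```bash
python3 -m pendant '[{"translation":[1,0,1],"twist":[0,0.002,0],"grip":-1},{"translation":[0,0,0],"twist":[0,0,0],"grip":-1},{"translation":[0,0,0],"twist":[0,0,0],"grip":-1},{"translation":[0,0,0],"twist":[0,0,0],"grip":-1},{"translation":[0,0,0],"twist":[0,0,0],"grip":-1},{"translation":[0,0,-10],"twist":[0,0,0],"grip":-1},{"translation":[0,0,-20],"twist":[0,0,0],"grip":-1},{"translation":[0,0,-30],"twist":[0,0,0],"grip":-1},{"translation":[0,0,-30],"twist":[0,0,0],"grip":-1},{"translation":[0,0,-10],"twist":[0,0,0],"grip":-1}]' 55 >/dev/null;python3 -c "
from h import *
go(534,310.5,180,73)
im,d,P=shot('side'); print('collar',rect(P,.10,.20,.4,.62,-.15,.10))"
```

```text
t 30.45 p [509.6 -12.2 153.9] yaw(tool y) 78.9 z [-0.012  0.001 -1.   ] open 12.0 F [ 0.6  0.1 -3.5] q6 -1.5
  tool shift [ 38.4 321.4 -26. ] then level frame shift [ 71.  315.7 -26.1] twist [-0.002 -0.012  0.103]
collar {'n': 3682, 'c': array([507.7, -13. ]), 'size': array([234.6, 169.4]), 'ang': -10.7, 'z': np.float64(127.5)}
```

```bash
python3 -m pendant '[{"translation":[0,0,-20],"twist":[0,0,0],"grip":-1},{"translation":[2,20,-10],"twist":[0,0,0],"grip":-1},{"translation":[5,38,0],"twist":[0,0,0],"grip":-1},{"translation":[5,40,0],"twist":[0,0,0],"grip":-1},{"translation":[5,40,0],"twist":[0,0,0],"grip":-1},{"translation":[5,40,0],"twist":[0,0,0],"grip":-1},{"translation":[5,40,0],"twist":[0,0,0],"grip":-1},{"translation":[5,40,0],"twist":[0,0,0],"grip":-1},{"translation":[3,30,0],"twist":[0,0,0],"grip":-1},{"translation":[0,15,0],"twist":[0,0,0],"grip":-1}]' >/dev/null;python3 -m pendant '[{"translation":[0,0,0],"twist":[0,0,0],"grip":-1},{"translation":[0,0,0],"twist":[0,0,0.05],"grip":-1},{"translation":[0,0,0],"twist":[0,0,0.05],"grip":-1},{"translation":[0,0,0],"twist":[0,0,0],"grip":-1},{"translation":[0,0,0],"twist":[0,0,0],"grip":-1},{"translation":[0,0,0],"twist":[0,0,0],"grip":-1},{"translation":[0,0,0],"twist":[0,0,0],"grip":-1},{"translation":[0,0,0],"twist":[0,0,0],"grip":-1},{"translation":[0,0,0],"twist":[0,0,0],"grip":-1},{"translation":[0,0,0],"twist":[0,0,0],"grip":-1}]' >/dev/null;python3 -c "
from h import *
go(534,310.5,150,72.9)
for c in ('side','scene','wrist'):
    im,d,P=shot(c,'c_'+c+'.png'); print(c,'lid',rect(P,.13,.175,.38,.7,.15,.46)); print('tote',rect(P,.068,.082,.38,.7,.15,.46)); print('grip',rect(P,.185,.23,.38,.7,.15,.46))"
```

```text
t 32.5 p [526.4 295.1 161.7] yaw(tool y) 72.9 z [-0.037 -0.009 -0.999] open 11.5 F [ 0.1  0.4 -5.4] q6 -0.85
  tool shift [-3.1 17.2 11.3] then level frame shift [-2.8 17.  11.7] twist [-0.02  -0.033 -0.001]
side lid {'n': 2578, 'c': array([522.6, 291.7]), 'size': array([234.6, 174.3]), 'ang': -17.2, 'z': np.float64(136.5)}
tote {'n': 307, 'c': array([513. , 245.1]), 'size': array([225.5,  43.5]), 'ang': -20.0, 'z': np.float64(73.7)}
grip {'n': 31, 'c': array([519.1, 274.6]), 'size': array([17.6,  9.7]), 'ang': -25.8, 'z': np.float64(192.0)}
scene lid {'n': 4259, 'c': array([524.7, 291.8]), 'size': array([237.2, 166.4]), 'ang': -17.0, 'z': np.float64(136.0)}
tote {'n': 442, 'c': array([622.9, 280.1]), 'size': array([157. ,  41.9]), 'ang': 72.3, 'z': np.float64(75.2)}
grip {'n': 320, 'c': array([533., 290.]), 'size': array([46.2, 37.3]), 'ang': 20.6, 'z': np.float64(203.2)}
wrist lid {'n': 68797, 'c': array([482.4, 307.6]), 'size': array([165.3, 145.9]), 'ang': 72.8, 'z': np.float64(137.4)}
tote None
grip {'n': 3924, 'c': array([519. , 299.4]), 'size': array([47.5, 36.3]), 'ang': 16.8, 'z': np.float64(191.3)}
```

```bash
python3 -m pendant '[{"translation":[0,0,0],"twist":[-0.02,-0.033,0],"grip":-1},{"translation":[0,0,0],"twist":[0,0,0],"grip":-1},{"translation":[-3,17,0],"twist":[0,0,0],"grip":-1},{"translation":[0,0,0],"twist":[0,0,0],"grip":-1},{"translation":[0,0,0],"twist":[0,0,0],"grip":-1},{"translation":[0,0,8],"twist":[0,0,0],"grip":-1},{"translation":[0,0,0],"twist":[0,0,0],"grip":-1},{"translation":[0,0,8],"twist":[0,0,0],"grip":-1},{"translation":[0,0,0],"twist":[0,0,0],"grip":-1},{"translation":[0,0,0],"twist":[0,0,0],"grip":-1}]' >/dev/null;python3 -c "
from h import *
go(534.1,310.6,138,72.9)"
```

```text
t 33.65 p [533.2 309.3 143.5] yaw(tool y) 72.9 z [-0.004 -0.002 -1.   ] open 11.7 F [-0.2  0.  -4.1] q6 -0.83
  tool shift [-0.5  1.5  5.5] then level frame shift [-0.4  1.4  5.5] twist [-0.003 -0.003 -0.001]
```

```bash
python3 -m pendant '[{"translation":[-0.5,1.5,0],"twist":[-0.003,-0.003,0],"grip":-1},{"translation":[0,0,0],"twist":[0,0,0],"grip":-1},{"translation":[0,0,5],"twist":[0,0,0],"grip":-1},{"translation":[0,0,0],"twist":[0,0,0],"grip":-1},{"translation":[0,0,0],"twist":[0,0,0],"grip":-1},{"translation":[0,0,4],"twist":[0,0,0],"grip":-1},{"translation":[0,0,0],"twist":[0,0,0],"grip":-1},{"translation":[0,0,0],"twist":[0,0,0],"grip":-1},{"translation":[0,0,0],"twist":[0,0,0],"grip":-1},{"translation":[0,0,0],"twist":[0,0,0],"grip":-1}]' >/dev/null;python3 -c "
from h import *
go(534.1,310.6,115.5,72.9)
im,d,P=shot('scene','s2.png'); print('lid',rect(P,.095,.12,.38,.7,.15,.46));print('tote',rect(P,.068,.080,.38,.7,.15,.46));
cv2.imwrite('pics/s2c.png',cv2.resize(cv2.imread('pics/s2.png')[120:260,370:530],None,fx=4,fy=4,interpolation=2))"
```

```text
t 34.65 p [534.4 310.8 134.1] yaw(tool y) 72.9 z [ 0.001  0.    -1.   ] open 11.9 F [-0.  -0.2 -3.5] q6 -0.83
  tool shift [ 0.3 -0.3 18.6] then level frame shift [ 0.3 -0.3 18.6] twist [ 0.001  0.001 -0.001]
lid {'n': 4086, 'c': array([533.6, 307.8]), 'size': array([238.8, 165.8]), 'ang': -17.3, 'z': np.float64(108.8)}
tote {'n': 359, 'c': array([635.2, 275.9]), 'size': array([156.4,  16.7]), 'ang': 72.5, 'z': np.float64(75.1)}
```

View pics/s2c.png

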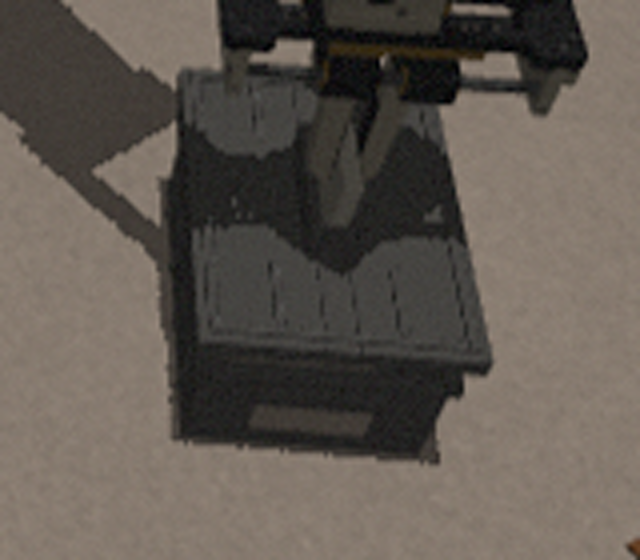

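The view shows the lids level over the tote, their near edge at (340,355), square with it. The scene camera's own tote and lid centres agree to 1 mm. I'll lower now.

```bash
python3 -m pendant '[{"translation":[0,0,4],"twist":[0,0,0],"grip":-1},{"translation":[0,0,0],"twist":[0,0,0],"grip":-1},{"translation":[0,0,0],"twist":[0,0,0],"grip":-1},{"translation":[0,0,4],"twist":[0,0,0],"grip":-1},{"translation":[0,0,0],"twist":[0,0,0],"grip":-1},{"translation":[0,0,0],"twist":[0,0,0],"grip":-1},{"translation":[0,0,4],"twist":[0,0,0],"grip":-1},{"translation":[0,0,0],"twist":[0,0,0],"grip":-1},{"translation":[0,0,0],"twist":[0,0,0],"grip":-1},{"translation":[0,0,0],"twist":[0,0,0],"grip":-1}]' >/dev/null;python3 -c "
from h import *
go(534.1,310.6,115.5,72.9)"
```

```text
t 35.7 p [534.4 310.7 120.9] yaw(tool y) 72.9 z [ 0.001  0.    -1.   ] open 11.4 F [ 0.3  0.6 -4.1] q6 -0.83
  tool shift [ 0.2 -0.2  5.4] then level frame shift [ 0.2 -0.2  5.4] twist [ 0.     0.    -0.001]
```

Plug is in the mouth with no contact force; on down to the rim.

```bash
python3 -m pendant '[{"translation":[0,0,3],"twist":[0,0,0],"grip":-1},{"translation":[0,0,0],"twist":[0,0,0],"grip":-1},{"translation":[0,0,0],"twist":[0,0,0],"grip":-1},{"translation":[0,0,2],"twist":[0,0,0],"grip":-1},{"translation":[0,0,0],"twist":[0,0,0],"grip":-1},{"translation":[0,0,1],"twist":[0,0,0],"grip":-1},{"translation":[0,0,0],"twist":[0,0,0],"grip":-1},{"translation":[0,0,0],"twist":[0,0,0],"grip":-1},{"translation":[0,0,0],"twist":[0,0,0],"grip":-1},{"translation":[0,0,0],"twist":[0,0,0],"grip":-1}]' >/dev/null;python3 -c "
from h import *
go(534.1,310.6,115.5,72.9)"
```

```text
t 36.7 p [534.9 311.  115.5] yaw(tool y) 72.9 z [ 0.002  0.001 -1.   ] open 11.5 F [ 0.7 -0.4 -2.5] q6 -0.83
  tool shift [ 0.6 -0.6 -0. ] then level frame shift [ 0.6 -0.6 -0. ] twist [ 0.001  0.002 -0.001]
```

```bash
python3 -m pendant '[{"translation":[0,0,1],"twist":[0,0,0],"grip":-1},{"translation":[0,0,0],"twist":[0,0,0],"grip":-1},{"translation":[0,0,0.5],"twist":[0,0,0],"grip":-1},{"translation":[0,0,0],"twist":[0,0,0],"grip":-1},{"translation":[0,0,0],"twist":[0,0,0],"grip":0.3},{"translation":[0,0,0],"twist":[0,0,0],"grip":0.3},{"translation":[0,0,0],"twist":[0,0,0],"grip":0.3},{"translation":[0,0,0],"twist":[0,0,0],"grip":0.3},{"translation":[0,0,0],"twist":[0,0,0],"grip":0.3},{"translation":[0,0,0],"twist":[0,0,0],"grip":0.3}]' >/dev/null;python3 -c "
from h import *
go(534.1,310.6,92,72.9)
for c in('scene','side'):
    im,d,P=shot(c,'r_'+c+'.png'); print(c,'lid',rect(P,.08,.097,.38,.7,.15,.46))"
```

```text
t 37.7 p [536.7 311.9 117. ] yaw(tool y) 72.9 z [ 0.006  0.003 -1.   ] open 55.3 F [-0.1  0.7  0.2] q6 -0.83
  tool shift [ 2.3 -2.1 25. ] then level frame shift [ 2.2 -2.  25. ] twist [ 0.005  0.005 -0.001]
scene lid {'n': 3806, 'c': array([533.9, 308.4]), 'size': array([239.9, 166.3]), 'ang': -16.9, 'z': np.float64(90.2)}
side lid {'n': 2305, 'c': array([532.9, 308.7]), 'size': array([234.7, 175.1]), 'ang': -17.0, 'z': np.float64(88.8)}
```

Lids are seated: the plate is at 88.9 mm against an expected 89. Now I'll go down around the collar.

```bash
python3 -m pendant '[{"translation":[2,-1.7,0],"twist":[0.005,0.005,0],"grip":0.3},{"translation":[0,0,0],"twist":[0,0,0],"grip":0.3},{"translation":[0,0,7],"twist":[0,0,0],"grip":0.3},{"translation":[0,0,0],"twist":[0,0,0],"grip":0.3},{"translation":[0,0,0],"twist":[0,0,0],"grip":0.3},{"translation":[0,0,7],"twist":[0,0,0],"grip":0.3},{"translation":[0,0,0],"twist":[0,0,0],"grip":0.3},{"translation":[0,0,0],"twist":[0,0,0],"grip":0.3},{"translation":[0,0,0],"twist":[0,0,0],"grip":0.3},{"translation":[0,0,0],"twist":[0,0,0],"grip":0.3}]' >/dev/null;python3 -c "
from h import *
go(534.3,310.9,91,72.9)"
```

```text
t 38.8 p [533.7 310.5 100.9] yaw(tool y) 72.9 z [-0.002 -0.001 -1.   ] open 60.9 F [ 0.8  0.5 -0.4] q6 -0.83
  tool shift [-0.5  0.6  9.9] then level frame shift [-0.5  0.6  9.9] twist [-0.002 -0.001 -0.001]
```

```bash
python3 -m pendant '[{"translation":[-0.5,0.5,4],"twist":[-0.002,-0.001,0],"grip":0.1},{"translation":[0,0,0],"twist":[0,0,0],"grip":0.1},{"translation":[0,0,0],"twist":[0,0,0],"grip":0.1},{"translation":[0,0,3],"twist":[0,0,0],"grip":0.1},{"translation":[0,0,0],"twist":[0,0,0],"grip":0.1},{"translation":[0,0,0],"twist":[0,0,0],"grip":0.1},{"translation":[0,0,2],"twist":[0,0,0],"grip":0.1},{"translation":[0,0,0],"twist":[0,0,0],"grip":0.1},{"translation":[0,0,0],"twist":[0,0,0],"grip":0.1},{"translation":[0,0,0],"twist":[0,0,0],"grip":0.1}]' >/dev/null;python3 -c "
from h import *
go(534.3,310.9,91,72.9)
im,d,P=shot('wrist','w8.png');print('collar',rect(P,.104,.116,.4,.65,.2,.42)); print('grip',rect(P,.13,.146,.4,.65,.2,.42))"
```

```text
t 39.8 p [534.5 311.   91.5] yaw(tool y) 72.9 z [ 0.001  0.001 -1.   ] open 51.0 F [ 0.3 -0.1 -0. ] q6 -0.83
  tool shift [ 0.2 -0.1  0.5] then level frame shift [ 0.2 -0.1  0.5] twist [ 0.001  0.    -0.001]
collar {'n': 6117, 'c': array([522.3, 314.9]), 'size': array([73.6, 66.6]), 'ang': 20.2, 'z': np.float64(110.6)}
grip {'n': 2794, 'c': array([519.7, 316.9]), 'size': array([37.8, 12. ]), 'ang': -16.9, 'z': np.float64(138.6)}
```

View pics/w8.png

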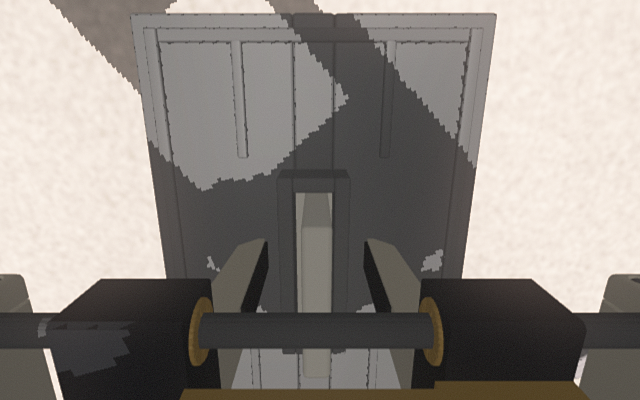

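The wrist view shows the fingers either side of the collar (278–350 px) and centred on it, with the grip standing free in the slot at (315,290) and its tip at z = 138.6. I'll close on the collar now.

```bash
python3 -m pendant '[{"translation":[0,0,1.2],"twist":[0.001,0,0],"grip":0.1},{"translation":[0,0,0],"twist":[0,0,0],"grip":0.1},{"translation":[0,0,0],"twist":[0,0,0],"grip":-1},{"translation":[0,0,0],"twist":[0,0,0],"grip":-1},{"translation":[0,0,0],"twist":[0,0,0],"grip":-1},{"translation":[0,0,0],"twist":[0,0,0],"grip":-1},{"translation":[0,0,0],"twist":[0,0,0],"grip":-1},{"translation":[0,0,0],"twist":[0,0,0],"grip":-1},{"translation":[0,0,0],"twist":[0,0,0],"grip":-1},{"translation":[0,0,0],"twist":[0,0,0],"grip":-1}]' 40 >/dev/null;python3 -c "
from h import *
go(534.3,310.9,91,72.9)"
```

```text
t 40.85 p [534.7 310.9  90.3] yaw(tool y) 72.9 z [ 0.001 -0.    -1.   ] open 32.8 F [-0.3 -0.6 -0.3] q6 -0.83
  tool shift [ 0.3 -0.1 -0.7] then level frame shift [ 0.3 -0.1 -0.7] twist [-0.     0.001 -0.001]
```

```bash
python3 -m pendant '[{"translation":[0,0,-4],"twist":[0,0,0],"grip":-1},{"translation":[0,0,0],"twist":[0,0,0],"grip":-1},{"translation":[0,0,0],"twist":[0,0,0],"grip":-1},{"translation":[0,0,-5],"twist":[0,0,0],"grip":-1},{"translation":[0,0,0],"twist":[0,0,0],"grip":-1},{"translation":[0,0,0],"twist":[0,0,0],"grip":-1},{"translation":[0,0,-5],"twist":[0,0,0],"grip":-1},{"translation":[0,0,0],"twist":[0,0,0],"grip":-1},{"translation":[0,0,0],"twist":[0,0,0],"grip":-1},{"translation":[0,0,0],"twist":[0,0,0],"grip":-1}]' >/dev/null;python3 -c "
from h import *
go(534.7,310.9,140,72.9)"
```

```text
t 41.85 p [533.8 310.6 104.6] yaw(tool y) 72.9 z [-0.001 -0.001 -1.   ] open 32.8 F [-0.1 -0.9 -2.3] q6 -0.83
  tool shift [ -0.7   0.5 -35.4] then level frame shift [ -0.7   0.5 -35.4] twist [-0.001 -0.001 -0.001]
```

Holding only the outer lid's weight (2.3 N). I'll keep lifting.

```bash
python3 -m pendant '[{"translation":[-0.7,0.5,-6],"twist":[-0.001,-0.001,0],"grip":-1},{"translation":[0,0,0],"twist":[0,0,0],"grip":-1},{"translation":[0,0,0],"twist":[0,0,0],"grip":-1},{"translation":[0,0,-6],"twist":[0,0,0],"grip":-1},{"translation":[0,0,0],"twist":[0,0,0],"grip":-1},{"translation":[0,0,0],"twist":[0,0,0],"grip":-1},{"translation":[0,0,-6],"twist":[0,0,0],"grip":-1},{"translation":[0,0,0],"twist":[0,0,0],"grip":-1},{"translation":[0,0,0],"twist":[0,0,0],"grip":-1},{"translation":[0,0,0],"twist":[0,0,0],"grip":-1}]' >/dev/null;python3 -c "
from h import *
go(534.7,310.9,150,72.9)"
```

```text
t 42.85 p [534.8 311.  124.3] yaw(tool y) 72.9 z [ 0. -0. -1.] open 32.6 F [-0.4 -0.5 -1.6] q6 -0.83
  tool shift [  0.   -0.1 -25.7] then level frame shift [  0.1  -0.1 -25.7] twist [-0.     0.    -0.001]
```

```bash
python3 -m pendant '[{"translation":[0,0,-7],"twist":[0,0,0],"grip":-1},{"translation":[0,0,0],"twist":[0,0,0],"grip":-1},{"translation":[0,0,0],"twist":[0,0,0],"grip":-1},{"translation":[0,0,-7],"twist":[0,0,0],"grip":-1},{"translation":[0,0,0],"twist":[0,0,0],"grip":-1},{"translation":[0,0,0],"twist":[0,0,0],"grip":-1},{"translation":[0,0,-7],"twist":[0,0,0],"grip":-1},{"translation":[0,0,0],"twist":[0,0,0],"grip":-1},{"translation":[0,0,0],"twist":[0,0,0],"grip":-1},{"translation":[0,0,0],"twist":[0,0,0],"grip":-1}]' >/dev/null;python3 -c "
from h import *
go(534.7,310.9,225,72.9)"
```

```text
t 43.85 p [534.8 311.  147.3] yaw(tool y) 72.9 z [ 0. -0. -1.] open 32.6 F [-0.1 -0.5 -1.5] q6 -0.83
  tool shift [  0.1  -0.1 -77.7] then level frame shift [  0.1  -0.1 -77.7] twist [-0.     0.    -0.001]
```

```bash
python3 -m pendant '[{"translation":[0,0,-10],"twist":[0,0,0],"grip":-1},{"translation":[0,0,-15],"twist":[0,0,0],"grip":-1},{"translation":[0,0,-15],"twist":[0,0,0],"grip":-1},{"translation":[0,0,-15],"twist":[0,0,0],"grip":-1},{"translation":[0,0,-12],"twist":[0,0,0],"grip":-1},{"translation":[0,0,-10],"twist":[0,0,0],"grip":-1},{"translation":[0,0,0],"twist":[0,0,0],"grip":-1},{"translation":[0,0,0],"twist":[0,0,0],"grip":-1},{"translation":[0,0,0],"twist":[0,0,0],"grip":-1},{"translation":[0,0,0],"twist":[0,0,0],"grip":-1}]' >/dev/null;python3 -c "
from h import *
go(534.7,310.9,225,72.9)"
```

```text
t 44.85 p [535.3 311.2 233. ] yaw(tool y) 72.9 z [ 0.003  0.001 -1.   ] open 32.4 F [ 0.2  0.2 -2.1] q6 -0.83
  tool shift [ 0.5 -0.5  8. ] then level frame shift [ 0.4 -0.5  8. ] twist [ 0.002  0.002 -0.001]
```

```bash
python3 -m pendant '[{"translation":[0,0,0],"twist":[0.002,0.002,0],"grip":-1},{"translation":[0,0,0],"twist":[0,0,0],"grip":-1},{"translation":[0,0,0],"twist":[0,0,0],"grip":-1},{"translation":[0,0,0],"twist":[0,0,0],"grip":-1},{"translation":[0,0,0],"twist":[0,0,0],"grip":-1},{"translation":[0,0,0],"twist":[0,0,0],"grip":-1},{"translation":[0,0,0],"twist":[0,0,0],"grip":-1},{"translation":[0,0,0],"twist":[0,0,0],"grip":-1},{"translation":[0,0,0],"twist":[0,0,0],"grip":-1},{"translation":[0,0,0],"twist":[0,0,0],"grip":-1}]' >/dev/null;python3 -c "
from h import *
st()
for c in('scene','side'):
    im,d,P=shot(c,'f_'+c+'.png'); print(c,'outer',rect(P,.222,.238,.38,.7,.15,.46)); print('inner rim top',rect(P,.080,.091,.38,.7,.15,.46))
    q=P.reshape(-1,3); m=(q[:,2]>.22)&(q[:,2]<.24)&(abs(q[:,0]-.53)<.13)&(abs(q[:,1]-.31)<.11); A=np.c_[q[m][:,:2],np.ones(m.sum())]
    print('plane slope',np.linalg.lstsq(A,q[m][:,2],rcond=None)[0].round(3))
a=cv2.imread('pics/f_scene.png')[60:260,300:640]; b=cv2.imread('pics/f_side.png')[60:260,200:540]
cv2.imwrite('pics/fin.png',cv2.resize(np.hstack([a,b]),(800,235)) if 0 else cv2.resize(np.vstack([a,b]),None,fx=1.45,fy=1.45,interpolation=2))"
```

```text
t 45.85 p [534.3 310.8 230.5] yaw(tool y) 72.9 z [-0.004 -0.002 -1.   ] open 32.9 F [ 0.4  0.3 -2.9] q6 -0.83
scene outer {'n': 4175, 'c': array([534.1, 309. ]), 'size': array([238.4, 165.6]), 'ang': -17.2, 'z': np.float64(230.2)}
inner rim top {'n': 971, 'c': array([535.2, 309. ]), 'size': array([226.1, 152.3]), 'ang': -17.0, 'z': np.float64(85.6)}
plane slope [-0.008  0.004  0.233]
side outer {'n': 2437, 'c': array([532.7, 309. ]), 'size': array([234.8, 174.4]), 'ang': -17.0, 'z': np.float64(229.0)}
inner rim top {'n': 685, 'c': array([533. , 308.9]), 'size': array([222. , 160.9]), 'ang': -17.1, 'z': np.float64(84.0)}
plane slope [-0.     0.009  0.227]
```

View pics/fin.png

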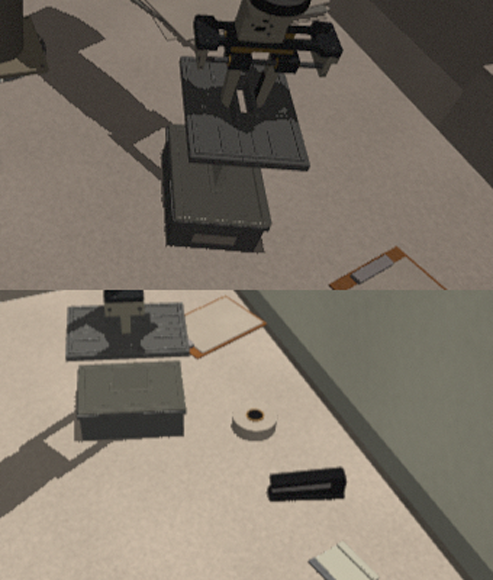

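The outer lid is held level over the tote, at (245,115) and (127,330) in the picture. The inner lid sits on the rim, its top at 84–85.6 mm against an expected 85. Reel, stapler and squeegee look untouched.

```bash
python3 -c "
from h import *
robot.close_job(); st()"
```

```text
the job is handed in; nothing more can be done
the job is handed in; nothing more can be done
```

The job is done and handed in at about 46 s of the 72 s allowed. Both decks lie flat, side by side along the tote's long side. The inner lid is seated on the rim, and the arm is holding the outer lid over the tote.

**Decks:** the last close look, before the lid went on, showed both tops at about 39 mm, which is right for lying on the floor of the tote.

**Inner lid:** its rim top reads 85.6 mm (scene camera) and 84.0 mm (side camera) against an expected 85. Its angle of -17.0° matches the tote's. It reads within about 1 mm of where the nested lids were before the lift, and the tote stayed within about 2 mm of its starting place.

**Outer lid:** it came up alone, with 2–3 N at the wrist. It is held about 77 mm clear above the grip tip, and the tool is within 0.3° of vertical. Lid slopes fitted from the camera depth were up to 0.5°, about the depth noise.

**Disagreements:**
- The scene camera read about 2.5 mm lower in y than the wrist camera throughout, so I used the wrist values.
- My first close on the first deck was too high and nudged it about 9 mm in the tray. I opened, went lower and gripped again.

The stapler, reel and squeegee looked untouched in the last picture; I did not measure them again.

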